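# Set out the paint pots in mirrored order for the class

### The job

Move the four paint pots from the brown storage rack into the white class rack in reverse order, so that a pupil sitting opposite the robot reads the colours as we do from here: as seen from the robot, the pot now at the left end of the brown rack goes to the right end of the white rack, and so on along the row. Carry the pots upright, set each one down in its well rather than dropping it, and leave all four standing upright at the bottom of their wells.

Things in the scene. Friction and masses are not known exactly. Their poses are not given: they have to be found in the camera images.
- pot_red: closed round paint pot, red with a red lid and a plain white paper band; loose, upright, 44 mm diameter all the way up, 60 mm tall, about 0.11 kg, stiff plastic. Origin: centre of its underside; z up. It starts in one of the four wells of the storage rack.
- pot_yellow: closed round paint pot, yellow with a yellow lid and a plain white paper band; loose, upright, 44 mm diameter all the way up, 60 mm tall, about 0.11 kg, stiff plastic. Origin: centre of its underside; z up. It starts in one of the four wells of the storage rack.
- pot_blue: closed round paint pot, dark blue with a dark blue lid and a plain white paper band; loose, upright, 44 mm diameter all the way up, 60 mm tall, about 0.11 kg, stiff plastic. Origin: centre of its underside; z up. It starts in one of the four wells of the storage rack.
- pot_turquoise: closed round paint pot, light turquoise with a light turquoise lid and a plain white paper band; loose, upright, 44 mm diameter all the way up, 60 mm tall, about 0.11 kg, stiff plastic. Origin: centre of its underside; z up. It starts in one of the four wells of the storage rack.
- storage_rack: brown rack, fixed, near or far one of two; pots start in its four wells, centres at x = 0, y = 105, 35, -35, -105 mm. Wells 62 mm square, walls 8 mm thick, well floor 8 mm and wall tops 22 mm above the table; rack 78 x 288 mm, plus a tile strip 12 mm high at x -65 to -39 mm. Origin: middle of the row at table level; z up, x away from the robot, y to the robot's left (turned up to 9 degrees).
- class_rack: white rack, fixed, without strip or tiles, empty at the start; the pots go here. Four wells, centres at x = 0, y = 105, 35, -35, -105 mm; wells 62 mm square, walls 8 mm thick, well floor 8 mm and wall tops 22 mm above the table; rack 78 x 288 mm. Origin: middle of the row at table level; z up, x away from the robot, y to the robot's left (turned up to 9 degrees).
- tile_red: red colour tile, 18 x 40 x 4 mm, fixed on the strip of the storage rack 52 mm in front (robot side) of the well in which the red pot starts, its top 16 mm above the table; it shows that pot's home and stays there. Origin: centre of its underside.
- tile_yellow: yellow colour tile, 18 x 40 x 4 mm, fixed on the strip of the storage rack 52 mm in front (robot side) of the well in which the yellow pot starts, its top 16 mm above the table; it shows that pot's home and stays there. Origin: centre of its underside.
- tile_blue: blue colour tile, 18 x 40 x 4 mm, fixed on the strip of the storage rack 52 mm in front (robot side) of the well in which the blue pot starts, its top 16 mm above the table; it shows that pot's home and stays there. Origin: centre of its underside.
- tile_turquoise: turquoise colour tile, 18 x 40 x 4 mm, fixed on the strip of the storage rack 52 mm in front (robot side) of the well in which the turquoise pot starts, its top 16 mm above the table; it shows that pot's home and stays there. Origin: centre of its underside.
There are look-alikes about, which are no part of the job. There is more than one size of the pot_yellow; the one meant has the size given above.

How it is judged:
At the end, for the whole second after the job is handed in: Each pot stands in the class rack well that mirrors its starting well (start y in the storage rack, shown by its tile, becomes -y in the class rack), within 13 mm in x and y, underside within 4 mm of the well floor, tilted under 0.12 rad, slower than 0.03 m/s, released (((y of tile_red in the frame of storage_rack between 0.085 and 0.125 m and y of pot_red in the frame of class_rack between -0.118 and -0.092 m) or (y of tile_red in the frame of storage_rack between 0.015 and 0.055 m and y of pot_red in the frame of class_rack between -0.048 and -0.022 m) or (y of tile_red in the frame of storage_rack between -0.055 and -0.015 m and y of pot_red in the frame of class_rack between 0.022 and 0.048 m) or (y of tile_red in the frame of storage_rack between -0.125 and -0.085 m and y of pot_red in the frame of class_rack between 0.092 and 0.118 m)) and x of pot_red in the frame of class_rack between -0.013 and 0.013 m and z of pot_red in the frame of class_rack between 0.004 and 0.012 m and angle between each of pot_red, pot_yellow, pot_blue, pot_turquoise's own z axis and vertical below 0.12 rad and linear speed of each of pot_red, pot_yellow, pot_blue, pot_turquoise below 0.03 m/s and contact force between each of pot_red, pot_yellow, pot_blue, pot_turquoise and the fingers below 0.1 N and ((y of tile_yellow in the frame of storage_rack between 0.085 and 0.125 m and y of pot_yellow in the frame of class_rack between -0.118 and -0.092 m) or (y of tile_yellow in the frame of storage_rack between 0.015 and 0.055 m and y of pot_yellow in the frame of class_rack between -0.048 and -0.022 m) or (y of tile_yellow in the frame of storage_rack between -0.055 and -0.015 m and y of pot_yellow in the frame of class_rack between 0.022 and 0.048 m) or (y of tile_yellow in the frame of storage_rack between -0.125 and -0.085 m and y of pot_yellow in the frame of class_rack between 0.092 and 0.118 m)) and x of pot_yellow in the frame of class_rack between -0.013 and 0.013 m and z of pot_yellow in the frame of class_rack between 0.004 and 0.012 m and ((y of tile_blue in the frame of storage_rack between 0.085 and 0.125 m and y of pot_blue in the frame of class_rack between -0.118 and -0.092 m) or (y of tile_blue in the frame of storage_rack between 0.015 and 0.055 m and y of pot_blue in the frame of class_rack between -0.048 and -0.022 m) or (y of tile_blue in the frame of storage_rack between -0.055 and -0.015 m and y of pot_blue in the frame of class_rack between 0.022 and 0.048 m) or (y of tile_blue in the frame of storage_rack between -0.125 and -0.085 m and y of pot_blue in the frame of class_rack between 0.092 and 0.118 m)) and x of pot_blue in the frame of class_rack between -0.013 and 0.013 m and z of pot_blue in the frame of class_rack between 0.004 and 0.012 m and ((y of tile_turquoise in the frame of storage_rack between 0.085 and 0.125 m and y of pot_turquoise in the frame of class_rack between -0.118 and -0.092 m) or (y of tile_turquoise in the frame of storage_rack between 0.015 and 0.055 m and y of pot_turquoise in the frame of class_rack between -0.048 and -0.022 m) or (y of tile_turquoise in the frame of storage_rack between -0.055 and -0.015 m and y of pot_turquoise in the frame of class_rack between 0.022 and 0.048 m) or (y of tile_turquoise in the frame of storage_rack between -0.125 and -0.085 m and y of pot_turquoise in the frame of class_rack between 0.092 and 0.118 m)) and x of pot_turquoise in the frame of class_rack between -0.013 and 0.013 m and z of pot_turquoise in the frame of class_rack between 0.004 and 0.012 m); the robot touches nothing.
It fails at once if a pot is tipped by more than about 45 degrees (angle between any of pot_red, pot_yellow, pot_blue, pot_turquoise's own z axis and vertical above 0.8 rad).
It fails at once if a pot is dropped: it moves faster than 0.75 m/s (a fall of about 30 mm) while the robot does not touch it ((linear speed of pot_red above 0.75 m/s and contact force between pot_red and the fingers below 0.05 N and contact force between pot_red and the arm below 0.05 N) or (linear speed of pot_yellow above 0.75 m/s and contact force between pot_yellow and the fingers below 0.05 N and contact force between pot_yellow and the arm below 0.05 N) or (linear speed of pot_blue above 0.75 m/s and contact force between pot_blue and the fingers below 0.05 N and contact force between pot_blue and the arm below 0.05 N) or (linear speed of pot_turquoise above 0.75 m/s and contact force between pot_turquoise and the fingers below 0.05 N and contact force between pot_turquoise and the arm below 0.05 N)).
It also fails if it takes over 93 s, if anything falls off the work surface, if the arm or the gripper's body presses on something with over 40 N, if the wrist force passes 120 N, or if a joint passes its speed limit or range.

### The arm

A 6-joint arm with a two-finger parallel gripper is mounted at the origin on the work surface. World frame = base frame: x ahead of the robot, y to its left, z up, the work surface at z = 0. Lengths are in m, angles in rad, forces in N, time in s.
With the tool pointing down it reaches from about 0.35 to 0.775 m from the base axis. Payload 5.5 kg.
Tool frame: the origin (TCP) lies midway between the tips of the shut fingers; the grasp point (between the pads) lies 19 mm behind it; z points along the fingers, y is the line along which they close (so a half turn about z gives the same grasp; the last joint's range is limited). The gripper opens to 85 mm and grips with 20 to 120 N. Pads are 22 mm wide; open, the fingers measure 114 mm over their backs; the gripper's body (76 mm by 85 mm) begins 54 mm behind the grasp point. The pads swing forward as they close: fully open they stand 13 mm farther back than shut.
Start: joints at [-1.295, 0.313, 0.046, 1.304, 0, 1.431], TCP at [0.232, -0.526, 0.231] pointing down, gripper open.
Joint ranges: [-2.76, 2.76], [-0.86, 1.69], [-1.03, 1.26], [-2.2, 2.34], [-1.47, 1.5], [-3.14, 3.14]. Speed limits (rad/s): [2.57, 2.57, 3.14, 3.14, 3.14, 3.14].

### API

Orientations are given as a unit quaternion [w, x, y, z].
In Python, from workcell import env gives the robot as it stands. The module is installed in compiled form; this text tells all that it offers.
- The arm moves only by the tool carry_out, never from a script. Its argument "series" is a list of rows, each an object with "delta_rot": the turn, a rotation vector about the world's x, y, z normalised to -1 to 1, where 1 is 0.1 rad, a list of three; "travel": the shift along the world's x, y, z normalised to -1 to 1, where 1 is 0.025 m, a list of three; "fingers": the closure, from -1 (fully open) to 1 (shut). In form: [{"delta_rot": [ax, ay, az], "travel": [tx, ty, tz], "fingers": fingers}, ...]. A call has 1 to 5 rows; each row shifts and turns the commanded pose from where the row before left it; what a row does not reach is not made up. A row lasts 1/8 s, in which the tool goes at most 62.5 mm and 10.7 degrees, less where a joint would pass 70% of its speed; a pose out of reach is approached as far as the arm can. A call with a number of a shift or a turn outside -1 to 1 is refused whole. A call with a gripper value outside its range is refused whole. The fingers move at their own pace and stop on an object; "squeeze" is the grip in N (left out, the last holds). Time passes only in rows, so rows that do not move let the fingers close. It gives the time, the measured TCP pose, the force, the opening and the grip force at its end, in the units of the state.
- env.get_state(): the state, without advancing time (a new reading comes with each control period).
- env.read_camera(name): name is "scene" or "top"; returns a dict with "color" (400x640x3 uint8, red, green, blue), "fx", "fy", "cx", "cy" (pixels), "D" ([k1, k2, p1, p2, k3] as OpenCV has them; the pictures are not rectified), "world_from_camera" (4x4, takes a point from camera to world coordinates). Camera axes: x right, y up, looking along -z (the intrinsics and any distortion apply to the point x, -y, -z); pixel columns grow to the right and rows downward; lengths in m; the calibration is good to about 2 mm. A picture is of the moment at which its call begins. There is no depth.
- env.hand_in(): hands the job in; it is judged then, once.
The state is a dict: "clock": time; "joint_pos": joint angles; "qvel": joint speeds; "tau": joint torques, N m; "tcp_pos": TCP position; "orientation": TCP orientation; "wrist_force": force on the tool from outside, world axes, zero at the start; "ft_torque": the same for the moment, N m; "finger_gap": finger opening in m; "grip_force": force on a finger pad.
Only numpy, scipy, OpenCV 4.12 (cv2) and the standard library are available. Lean on these libraries where they do the work, as an engineer would, in place of code of your own. Each camera call takes 0.05 s, during which the arm holds its last target. There are 200 camera calls.

## Working session

There is one attempt and no reset: what is moved stays moved. The work goes in short steps, Python scripts to look and compute and a tool call to move; the robot and the scene stay as the last step left them, time stands still between calls to the robot, and variables do not carry over. Pictures are saved under pics/ and viewed, at most 14 in all, crops included, and the job is handed in when it is done.

Besides the shell and the picture viewer there is one more tool, called after "Call:" as a command line: name --argument value ..., lists and objects as JSON in quotes. carry_out: Moves the arm, as the interface text tells. Its arguments: {"type":"object","properties":{"series":{"type":"array","items":{"type":"object","properties":{"delta_rot":{"type":"array","items":{"type":"number"}},"travel":{"type":"array","items":{"type":"number"}},"fingers":{"type":"number"}}}},"squeeze":{"type":"number"}},"required":["series"]}

```bash
mkdir -p pics; cat > h.py <<'E'
import numpy as np, cv2
from workcell import env
def cam(n):
    c=env.read_camera(n); return c
def K(c): return np.array([[c['fx'],0,c['cx']],[0,c['fy'],c['cy']],[0,0,1.]])
def ray(c,px):
    p=cv2.undistortPoints(np.array(px,float).reshape(-1,1,2),K(c),np.array(c['D'],float))[:,0]
    T=np.array(c['world_from_camera']); d=np.c_[p[:,0],-p[:,1],-np.ones(len(p))]@T[:3,:3].T
    return T[:3,3],d
def onz(c,px,z):
    o,d=ray(c,px); return o+d*((z-o[2])/d[:,2])[:,None]
def tri(c1,p1,c2,p2):
    o1,d1=ray(c1,[p1]);o2,d2=ray(c2,[p2]);d1=d1[0];d2=d2[0]
    s=np.linalg.lstsq(np.c_[d1,-d2],o2-o1,rcond=None)[0]
    a=o1+s[0]*d1;b=o2+s[1]*d2
    return (a+b)/2,np.linalg.norm(a-b)
E
python3 - <<'E'
from h import *
print(env.get_state())
for n in("scene","top"):
    c=cam(n);cv2.imwrite(f"pics/{n}0.png",c['color'][:,:,::-1]);print(n,c['fx'],c['cx'],c['cy'],c['D'],np.round(c['world_from_camera'],3).tolist())
    np.save(n+"0.npy",c,allow_pickle=True)
E
```

```text
{'clock': 0.0, 'joint_pos': array([-1.29461853e+00,  3.13999429e-01,  4.49045653e-02,  1.30359557e+00,
        3.32233672e-05,  1.43117691e+00]), 'qvel': array([ 1.26351914e-03, -3.27119207e-04,  3.02485889e-04, -1.41058068e-03,
        1.26801255e-05,  1.15318440e-03]), 'tau': array([ 7.48157654e-04, -4.80631936e+01,  2.98530257e+01,  1.93238544e-02,
       -2.03965892e-04,  7.38172105e-06]), 'tcp_pos': array([ 0.23209395, -0.52548246,  0.23037901]), 'orientation': array([-9.45977940e-04,  9.78466376e-01,  2.06404102e-01, -4.80406961e-05]), 'wrist_force': array([-0.28779236, -0.40773331,  0.40674594]), 'ft_torque': array([ 0.00590344, -0.03369551, -0.00615635]), 'grip_force': 0.0, 'finger_gap': 0.08548890259864163}
scene 378.7560147594878 319.77730237799835 199.9270049306744 [-0.04550955  0.          0.          0.          0.        ] [[0.397, -0.465, 0.791, 1.113], [0.917, 0.179, -0.356, -0.312], [0.023, 0.867, 0.497, 0.436], [0.0, 0.0, 0.0, 1.0]]
top 474.4178746960548 325.5194338630188 194.3967041153174 [-0.00564522  0.          0.          0.          0.        ] [[0.002, 0.996, -0.094, 0.439], [-1.0, 0.002, -0.006, -0.028], [-0.006, 0.094, 0.996, 0.802], [0.0, 0.0, 0.0, 1.0]]
```

View pics/scene0.png

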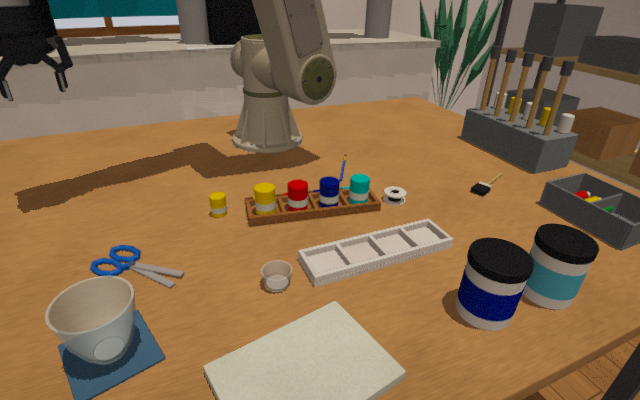

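View pics/top0.png

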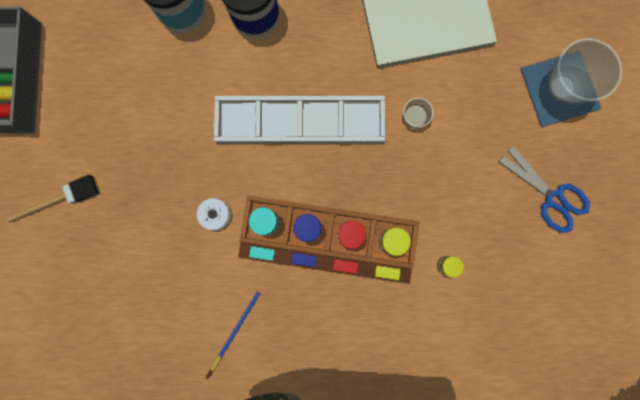

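Top view: the brown rack holds turquoise (263,221), blue (307,228), red (352,235) and yellow (397,241), and the tiles below match. The white rack spans (215..385, 96..143). Look-alikes:
- small yellow pot at (453,267), outside the rack
- big blue jar at (252,10)
- big turquoise jar at (180,10)
- white cup at (418,113)

I choose the pots standing in the rack. Next I'll measure them and check a crop.

```bash
cat > m.py <<'E'
from h import *
hues={'turq':(82,97),'blue':(112,128),'red':(175,5),'yel':(24,35)}
def blobs(c,n):
    hsv=cv2.cvtColor(c['color'],cv2.COLOR_RGB2HSV);a,b=hues[n];h=hsv[...,0]
    m=((h>=a)&(h<=b) if a<b else (h>=a)|(h<=b))&(hsv[...,1]>170)&(hsv[...,2]>70)
    N,l,s,ce=cv2.connectedComponentsWithStats(m.astype(np.uint8))
    return [(np.round(ce[i],1).tolist(),s[i].tolist()) for i in range(1,N) if s[i][4]>40]
E
python3 - <<'E'
from m import *
C={n:np.load(n+"0.npy",allow_pickle=True).item() for n in("top","scene")}
for k in hues:
    for n in C: print(k,n,blobs(C[n],k))
for n in C:
    hsv=cv2.cvtColor(C[n]['color'],cv2.COLOR_RGB2HSV)
    m=((hsv[...,1]<60)&(hsv[...,2]>110)).astype(np.uint8)
    m2=((hsv[...,0]>=3)&(hsv[...,0]<=18)&(hsv[...,2]<125)&(hsv[...,1]>120)).astype(np.uint8)
    cs=cv2.findContours(m,0,2)[0]
    for q in cs:
        if cv2.contourArea(q)>2500:
            a=cv2.approxPolyDP(cv2.convexHull(q),4,True)[:,0].tolist();r=cv2.minAreaRect(q)
            print(n,'white',cv2.contourArea(q),a,r,cv2.boxPoints(r).round(1).tolist())
t=C['top']['color'][80:290,200:480,::-1];s=C['scene']['color'][165:285,200:460,::-1]
t=cv2.resize(t,None,fx=2,fy=2,interpolation=2);s=cv2.resize(s,(560,258),interpolation=2)
cv2.imwrite('pics/crop.png',cv2.resize(np.vstack([t,s]),None,fx=.85,fy=.85))
E
```

```text
turq top []
turq scene [([111.7, 7.6], [49, 0, 128, 19, 1983]), ([358.9, 183.4], [343, 174, 27, 20, 329])]
blue top []
blue scene [([330.0, 184.4], [320, 177, 19, 20, 205]), ([495.3, 305.7], [471, 290, 52, 31, 1013])]
red top [([4.4, 109.9], [0, 104, 10, 13, 127]), ([353.0, 235.2], [339, 221, 27, 28, 526]), ([345.5, 266.0], [333, 259, 26, 15, 277])]
red scene [([297.2, 189.9], [284, 180, 24, 21, 374]), ([581.6, 194.0], [574, 191, 14, 8, 72]), ([295.9, 208.3], [288, 205, 19, 6, 51])]
yel top [([4.9, 92.7], [0, 87, 11, 13, 136]), ([396.1, 241.4], [382, 227, 29, 29, 644]), ([452.2, 266.5], [441, 257, 23, 21, 363]), ([387.5, 272.4], [375, 266, 26, 15, 287])]
yel scene [([544.8, 115.6], [539, 107, 12, 19, 104]), ([264.1, 187.5], [254, 183, 21, 10, 171]), ([216.8, 195.6], [209, 192, 16, 8, 101]), ([592.4, 198.5], [586, 196, 13, 6, 49])]
top white 7641.0 [[384, 96], [384, 141], [214, 140], [215, 96]] ((299.37677001953125, 118.29238891601562), (46.42179489135742, 171.0088653564453), 89.6589584350586) [[213.6999969482422, 95.5999984741211], [384.70001220703125, 94.5999984741211], [385.0, 141.
[... 1762 characters left out ...]
cene white 17388.5 [[234, 45], [243, 84], [240, 113], [0, 139], [0, 94], [14, 65], [82, 44], [178, 40]] ((118.42928314208984, 83.32180786132812), (86.07376861572266, 247.5281982421875), 83.78077697753906) [[-9.300000190734863, 53.900001525878906], [236.8000030517578, 27.100000381469727], [246.10000610351562, 112.69999694824219], [0.10000000149011612, 139.5]]
scene white 9953.0 [[502, 2], [480, 105], [464, 115], [290, 107], [288, 97], [330, 38], [392, 0]] ((394.8433837890625, 53.90658950805664), (209.50282287597656, 115.70535278320312), 2.632434844970703) [[287.5, 106.9000015258789], [292.8999938964844, -8.699999809265137], [502.1000061035156, 0.8999999761581421], [496.79998779296875, 116.5]]
```

View pics/crop.png

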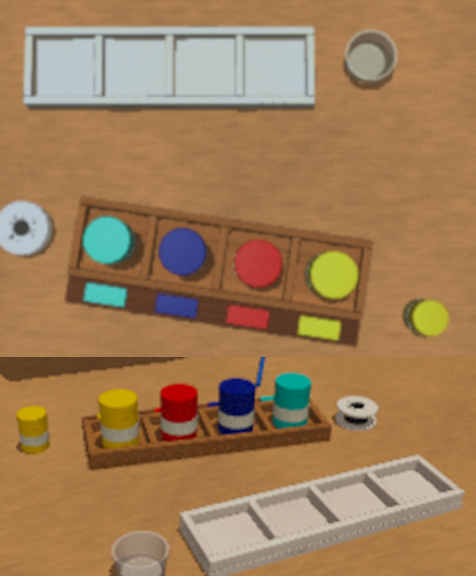

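The crop confirms the choice: the pot in the right end well is the full-size yellow one, and the smaller one stands outside. Now I'll work out positions and heights.

```bash
python3 - <<'E'
from m import *
C={n:np.load(n+"0.npy",allow_pickle=True).item() for n in("top","scene")}
T,S=C['top'],C['scene']
hsv=cv2.cvtColor(T['color'],cv2.COLOR_RGB2HSV)
for p in [(263,221),(307,228),(352,235),(397,241)]: print(hsv[p[1],p[0]])
print('wall col profile',hsv[88:150,300,2].tolist()); print('brown col', hsv[190:260,330].tolist()[::2])
top={}
for (n,(a,b)),p in zip(hues.items(),[(263,221),(307,228),(352,235),(397,241)]):
    c0=hsv[p[1],p[0]].astype(int); d=hsv.astype(int)-c0
    dh=np.abs((d[...,0]+90)%180-90)
    m=((dh<8)&(np.abs(d[...,1])<90)&(np.abs(d[...,2])<70)).astype(np.uint8)
    for cc in cv2.findContours(m,0,2)[0]:
        ar=cv2.contourArea(cc)
        if 150<ar<1200:
            r=cv2.minAreaRect(cc); (x,y),rad=cv2.minEnclosingCircle(cc)
            M=cv2.moments(cc);ce=(M['m10']/M['m00']+0.,M['m01']/M['m00'])
            if y>150:print(n,'area',ar,'c',np.round(ce,1),'enc',round(x,1),round(y,1),round(rad,1),'z68',onz(T,[ce],.068)[0].round(4),'z16',onz(T,[ce],.016)[0].round(4))
            if ar>450 and y>150: top[n]=ce
for n,q in dict(turq=(359.5,181),blue=(329.5,184),red=(297.5,187.3),yel=(264.8,190.5)).items():
    P,e=tri(T,top[n],S,q);print(n,'tri',P.round(4),e.round(4))
b=np.array([[214.5,95.5],[384.7,95.5],[385,142],[214,142]])
w=onz(T,b,.022);print(w.round(4),np.linalg.norm(w-np.roll(w,1,0),axis=1))
for q,t in [((453,238),(214.5,95.5)),((424,219),(214,142)),((301,249),(385,142))]: print('rack tri',tri(T,t,S,q))
E
```

```text
[ 88 149 199]
[116 149 140]
[  0 178 185]
[ 32 184 197]
wall col profile [166, 169, 167, 169, 165, 160, 164, 172, 188, 198, 197, 184, 159, 184, 193, 196, 193, 197, 192, 195, 194, 195, 196, 195, 195, 196, 195, 196, 196, 196, 196, 193, 193, 194, 194, 192, 195, 194, 194, 194, 195, 192, 193, 193, 194, 195, 193, 179, 155, 187, 199, 195, 176, 114, 82, 87, 119, 155, 164, 159, 162, 172]
brown col [[16, 131, 161], [15, 134, 165], [15, 134, 170], [15, 137, 166], [15, 132, 164], [15, 135, 162], [16, 137, 156], [15, 132, 157], [16, 133, 155], [14, 146, 138], [14, 150, 136], [14, 153, 122], [13, 152, 139], [14, 161, 146], [13, 160, 147], [13, 156, 147], [13, 156, 147], [14, 158, 145], [14, 159, 148], [13, 158, 147], [13, 158, 144], [14, 157, 143], [14, 154, 139], [14, 155, 135], [14, 157, 127], [13, 154, 111], [13, 150, 117], [13, 156, 118], [13, 151, 113], [14, 159, 109], [14, 154, 124], [13, 154, 131], [13, 151, 135], [13, 150, 85], [11, 139, 92]]
turq area 223.0 c [261.3 253. ] enc 261.2 253.2 12.3 z68 [0.4176 0.0749 0.068 ] z16 [0.416  0.0822 0.016 ]
turq area 550.0 c [262.2 220.7] enc 262.3 
[... 946 characters left out ...]

yel area 587.0 c [396.3 241.3] enc 396.0 241.2 14.4 z68 [ 0.436  -0.1327  0.068 ] z16 [ 0.4357 -0.1402  0.016 ]
turq tri [0.4669 0.0743 0.0586] 0.0029
blue tri [ 0.5635 -0.1937  0.2145] 0.2854
red tri [ 0.4462 -0.0648  0.0588] 0.0013
yel tri [ 0.4359 -0.134   0.0593] 0.0001
[[ 0.68    0.1645  0.022 ]
 [ 0.6801 -0.1226  0.022 ]
 [ 0.6005 -0.1224  0.022 ]
 [ 0.6003  0.1634  0.022 ]] [0.07970089 0.28712128 0.07951066 0.28573309]
rack tri (array([0.67942355, 0.16378252, 0.02209012]), np.float64(0.0015920863933688017))
rack tri (array([0.59885201, 0.16082872, 0.01824496]), np.float64(0.007803743938671853))
rack tri (array([ 0.60169445, -0.12000489,  0.0211978 ]), np.float64(0.00528378274397017))
```

```bash
python3 - <<'E'
from m import *
C={n:np.load(n+"0.npy",allow_pickle=True).item() for n in("top","scene")}
T,S=C['top'],C['scene']
# back rim of lid: seen from scene = topmost lid row; cast that ray onto vertical line above the rim point found in top view
hs=cv2.cvtColor(S['color'],cv2.COLOR_RGB2HSV)
cen=dict(turq=(.4672,.0743),blue=(.4566,.005),red=(.4463,-.0637),yel=(.436,-.1327)); col=dict(turq=360,blue=329,red=298,yel=265)
for n,u in col.items():
    p=S['color'][165:195,u].astype(int); g=np.abs(np.diff(p,axis=0)).sum(1); v=165+np.argmax(g>60)+1-.5
    o,d=ray(S,[(u,v)]);d=d[0];c=np.array(cen[n]);h=c-o[:2];h/=np.linalg.norm(h)
    s=((c+.022*h-o[:2])@h)/(d[:2]@h);print(n,v,g[5:25].tolist(),'lid z',(o+s*d)[2].round(4))
# class rack edges: subpixel gradient along columns, at wall-top height
G=cv2.cvtColor(T['color'],cv2.COLOR_RGB2GRAY).astype(float)
def fit(us,lo,hi,sign):
    P=[]
    for u in us:
        g=sign*np.diff(cv2.GaussianBlur(G,(5,5),1)[lo:hi,u]);i=g.argmax();P.append((u,lo+i+.5))
    w=onz(T,P,.022);k=np.polyfit(w[:,1],w[:,0],1);return np.median(np.array(P)[:,1]),k
for a in [(91,99,1),(138,144,-1)]: print(fit(range(225,378,4),*a))
E
```

```text
turq 172.5 [5, 16, 100, 148, 42, 3, 1, 1, 4, 4, 1, 45, 50, 2, 14, 10, 1, 3, 7, 8] lid z 0.0688
blue 175.5 [5, 4, 1, 8, 4, 108, 196, 15, 23, 13, 7, 11, 17, 4, 47, 38, 33, 8, 15, 20] lid z 0.0684
red 165.5 [7, 5, 5, 6, 8, 8, 5, 9, 65, 139, 9, 0, 1, 1, 2, 3, 4, 6, 27, 22] lid z 0.0992
yel 170.5 [114, 48, 10, 4, 13, 2, 6, 10, 5, 8, 16, 67, 69, 6, 1, 1, 1, 1, 3, 4] lid z 0.0945
(np.float64(95.5), array([-3.63226581e-04,  6.79986746e-01]))
(np.float64(140.5), array([-0.00098106,  0.60295199]))
```

Call:
carry_out --series '[{"travel":[0.48,0.92,-0.28],"delta_rot":[0,0,0.6],"fingers":-1},{"travel":[0.48,0.92,-0.28],"delta_rot":[0,0,0.6],"fingers":-1},{"travel":[0.48,0.92,-0.28],"delta_rot":[0,0,0.6],"fingers":-1},{"travel":[0.48,0.92,-0.28],"delta_rot":[0,0,0.6],"fingers":-1},{"travel":[0.48,0.92,-0.28],"delta_rot":[0,0,0.6],"fingers":-1}]' --squeeze 40

```text
clock: 0.72
tcp_pos: [0.2924, -0.41, 0.1957]
orientation: [-0.0, 0.936, 0.351, -0.0]
wrist_force: [0.1, 0.2, -0.3]
finger_gap: 0.0855
grip_force: 0.0
```

Call:
carry_out --series '[{"travel":[0.48,0.92,-0.28],"delta_rot":[0,0,0.6],"fingers":-1},{"travel":[0.48,0.92,-0.28],"delta_rot":[0,0,0.6],"fingers":-1},{"travel":[0.48,0.92,-0.28],"delta_rot":[0,0,0.6],"fingers":-1},{"travel":[0.48,0.92,-0.28],"delta_rot":[0,0,0.6],"fingers":-1},{"travel":[0.48,0.92,-0.28],"delta_rot":[0,0,0.6],"fingers":-1}]'

```text
clock: 1.35
tcp_pos: [0.3524, -0.295, 0.1608]
orientation: [-0.0, 0.873, 0.487, -0.0]
wrist_force: [-0.9, 0.6, 0.5]
finger_gap: 0.0858
grip_force: 0.0
```

Call:
carry_out --series '[{"travel":[0.48,0.92,-0.28],"delta_rot":[0,0,0.6],"fingers":-1},{"travel":[0.48,0.92,-0.28],"delta_rot":[0,0,0.6],"fingers":-1},{"travel":[0.48,0.92,-0.28],"delta_rot":[0,0,0.6],"fingers":-1},{"travel":[0.48,0.92,-0.28],"delta_rot":[0,0,0.6],"fingers":-1},{"travel":[0.48,0.92,-0.28],"delta_rot":[0,0,0.6],"fingers":-1}]'

```text
clock: 1.98
tcp_pos: [0.4123, -0.1801, 0.1258]
orientation: [-0.0, 0.791, 0.612, -0.0]
wrist_force: [0.1, -0.1, 0.0]
finger_gap: 0.0854
grip_force: 0.0
```

Lid tops measure about 68 mm and the white rack's wall tops about 22 mm. The white rack is centred at (0.641, 0.021) with yaw about 0. Going for yellow.

Call:
carry_out --series '[{"travel":[0.47,0.95,-0.26],"delta_rot":[0,0,0.53],"fingers":-1},{"travel":[0.48,0.95,-0.26],"delta_rot":[0,0,0.53],"fingers":-1},{"travel":[0,0,-0.8],"delta_rot":[0,0,0],"fingers":-1},{"travel":[0,0,-0.8],"delta_rot":[0,0,0],"fingers":-1},{"travel":[0,0,-0.8],"delta_rot":[0,0,0],"fingers":-1}]'

```text
clock: 2.6
tcp_pos: [0.4358, -0.1332, 0.0525]
orientation: [-0.0, 0.758, 0.653, -0.0]
wrist_force: [0.2, 0.1, -0.1]
finger_gap: 0.0855
grip_force: 0.0
```

Call:
carry_out --series '[{"travel":[0,0,-0.5],"delta_rot":[0,0,0],"fingers":-1},{"travel":[0,0,-0.45],"delta_rot":[0,0,0],"fingers":-1},{"travel":[0,0,0],"delta_rot":[0,0,0],"fingers":1},{"travel":[0,0,0],"delta_rot":[0,0,0],"fingers":1},{"travel":[0,0,0],"delta_rot":[0,0,0],"fingers":1}]'

```text
clock: 3.22
tcp_pos: [0.4367, -0.1339, 0.0303]
orientation: [0.001, 0.758, 0.653, 0.0]
wrist_force: [0.2, -1.0, 1.4]
finger_gap: 0.0433
grip_force: 40.7
```

Call:
carry_out --series '[{"travel":[0,0,0],"delta_rot":[0,0,0],"fingers":1},{"travel":[0,0,0],"delta_rot":[0,0,0],"fingers":1}]'

```text
clock: 3.48
tcp_pos: [0.4367, -0.1339, 0.0303]
orientation: [0.001, 0.758, 0.653, 0.0]
wrist_force: [-0.1, 0.3, 5.1]
finger_gap: 0.0429
grip_force: 41.0
```

Call:
carry_out --series '[{"travel":[0,0,0.4],"delta_rot":[0,0,0],"fingers":1},{"travel":[0,0,0.7],"delta_rot":[0,0,0],"fingers":1},{"travel":[0,0,0.8],"delta_rot":[0,0,0],"fingers":1},{"travel":[0,0,0.8],"delta_rot":[0,0,0],"fingers":1},{"travel":[0,0,0.7],"delta_rot":[0,0,0],"fingers":1}]'

```text
clock: 4.1
tcp_pos: [0.4357, -0.1334, 0.1155]
orientation: [-0.0, 0.758, 0.653, -0.0]
wrist_force: [0.1, -0.3, -1.3]
finger_gap: 0.0435
grip_force: 40.9
```

Call:
carry_out --series '[{"travel":[0.3,0.4,0],"delta_rot":[0,0,0],"fingers":1},{"travel":[0.6,0.8,0],"delta_rot":[0,0,0],"fingers":1},{"travel":[0.72,0.9,0],"delta_rot":[0,0,0],"fingers":1},{"travel":[0.72,0.9,0],"delta_rot":[0,0,0],"fingers":1},{"travel":[0.72,0.9,0],"delta_rot":[0,0,0],"fingers":1}]'

```text
clock: 4.72
tcp_pos: [0.5126, -0.0343, 0.1134]
orientation: [-0.001, 0.758, 0.653, -0.0]
wrist_force: [0.9, -0.3, -1.3]
finger_gap: 0.0433
grip_force: 40.9
```

Call:
carry_out --series '[{"travel":[0.72,0.9,0],"delta_rot":[0,0,0],"fingers":1},{"travel":[0.72,0.9,0],"delta_rot":[0,0,0],"fingers":1},{"travel":[0.72,0.9,0],"delta_rot":[0,0,0],"fingers":1},{"travel":[0.72,0.9,0],"delta_rot":[0,0,0],"fingers":1},{"travel":[0.72,0.9,0],"delta_rot":[0,0,0],"fingers":1}]'

```text
clock: 5.35
tcp_pos: [0.6023, 0.0782, 0.1131]
orientation: [-0.001, 0.758, 0.653, -0.001]
wrist_force: [0.7, -0.3, -1.5]
finger_gap: 0.0431
grip_force: 40.9
```

Call:
carry_out --series '[{"travel":[0.72,0.9,0],"delta_rot":[0,0,0],"fingers":1},{"travel":[0.6,0.8,0],"delta_rot":[0,0,0],"fingers":1},{"travel":[0.2,0.3,0],"delta_rot":[0,0,0],"fingers":1},{"travel":[0,0,0],"delta_rot":[0,0,0],"fingers":1}]'

```text
clock: 5.85
tcp_pos: [0.6399, 0.1271, 0.1135]
orientation: [-0.0, 0.757, 0.653, -0.001]
wrist_force: [-1.2, -1.0, -1.2]
finger_gap: 0.0429
grip_force: 41.0
```

```bash
python3 - <<'E'
from h import *
for n in("scene","top"):
    c=cam(n);np.save(n+"1.npy",c,allow_pickle=True);cv2.imwrite(f"pics/{n}1.png",c['color'][:,:,::-1])
a=cv2.imread('pics/scene1.png')[130:330,180:500];b=cv2.imread('pics/top1.png')[60:300,180:500]
cv2.imwrite('pics/j1.png',np.vstack([a,b]))
E
```

```text
(no output)
```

View pics/j1.png

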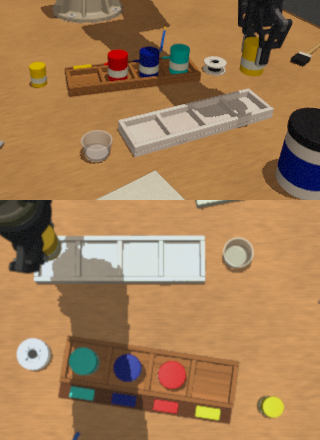

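The pot hangs upright in the fingers over the left end well. Lowering.

Call:
carry_out --series '[{"travel":[0.04,-0.06,-0.5],"delta_rot":[0,0,0],"fingers":1},{"travel":[0,0,-0.8],"delta_rot":[0,0,0],"fingers":1},{"travel":[0,0,-0.8],"delta_rot":[0,0,0],"fingers":1},{"travel":[0,0,-0.6],"delta_rot":[0,0,0],"fingers":1},{"travel":[0,0,-0.3],"delta_rot":[0,0,0],"fingers":1}]'

```text
clock: 6.58
tcp_pos: [0.6406, 0.1244, 0.0382]
orientation: [-0.001, 0.758, 0.652, -0.001]
wrist_force: [-0.9, -0.8, -0.9]
finger_gap: 0.0433
grip_force: 41.0
```

Call:
carry_out --series '[{"travel":[0,0,-0.16],"delta_rot":[0,0,0],"fingers":1},{"travel":[0,0,-0.12],"delta_rot":[0,0,0],"fingers":1},{"travel":[0,0,0],"delta_rot":[0,0,0],"fingers":1}]'

```text
clock: 6.95
tcp_pos: [0.6417, 0.125, 0.0329]
orientation: [0.0, 0.758, 0.653, 0.0]
wrist_force: [-0.4, -1.0, -2.0]
finger_gap: 0.0428
grip_force: 41.0
```

Call:
carry_out --series '[{"travel":[0,0,-0.06],"delta_rot":[0,0,0],"fingers":1},{"travel":[0,0,0],"delta_rot":[0,0,0],"fingers":1}]'

```text
clock: 7.2
tcp_pos: [0.6416, 0.125, 0.0312]
orientation: [0.0, 0.758, 0.653, 0.0]
wrist_force: [-0.4, -0.1, -1.4]
finger_gap: 0.0429
grip_force: 41.0
```

Call:
carry_out --series '[{"travel":[0,0,-0.05],"delta_rot":[0,0,0],"fingers":1},{"travel":[0,0,0],"delta_rot":[0,0,0],"fingers":1}]'

```text
clock: 7.45
tcp_pos: [0.6417, 0.125, 0.0304]
orientation: [0.0, 0.758, 0.653, 0.0]
wrist_force: [-1.3, 0.1, 2.9]
finger_gap: 0.043
grip_force: 41.2
```

Call:
carry_out --series '[{"travel":[0,0,0],"delta_rot":[0,0,0],"fingers":-1},{"travel":[0,0,0],"delta_rot":[0,0,0],"fingers":-1},{"travel":[0,0,0],"delta_rot":[0,0,0],"fingers":-1},{"travel":[0,0,0],"delta_rot":[0,0,0],"fingers":-1},{"travel":[0,0,0.4],"delta_rot":[0,0,0],"fingers":-1}]'

```text
clock: 8.07
tcp_pos: [0.6407, 0.1249, 0.0392]
orientation: [-0.001, 0.758, 0.653, -0.001]
wrist_force: [0.4, 0.5, 0.8]
finger_gap: 0.0854
grip_force: 0.0
```

Call:
carry_out --series '[{"travel":[0,0,0.8],"delta_rot":[0,0,0],"fingers":-1},{"travel":[0,0,0.8],"delta_rot":[0,0,0],"fingers":-1},{"travel":[0,0,0.8],"delta_rot":[0,0,0],"fingers":-1},{"travel":[0,0,0.6],"delta_rot":[0,0,0],"fingers":-1}]'

```text
clock: 8.57
tcp_pos: [0.642, 0.125, 0.1166]
orientation: [0.001, 0.758, 0.653, 0.001]
wrist_force: [-0.2, 0.3, -0.5]
finger_gap: 0.0853
grip_force: 0.0
```

Call:
carry_out --series '[{"travel":[-0.87,-0.84,0],"delta_rot":[0,0,0],"fingers":-1},{"travel":[-0.87,-0.84,0],"delta_rot":[0,0,0],"fingers":-1},{"travel":[-0.87,-0.84,0],"delta_rot":[0,0,0],"fingers":-1},{"travel":[-0.87,-0.84,0],"delta_rot":[0,0,0],"fingers":-1},{"travel":[-0.87,-0.84,0],"delta_rot":[0,0,0],"fingers":-1}]'

```text
clock: 9.2
tcp_pos: [0.5321, 0.0193, 0.1153]
orientation: [0.0, 0.758, 0.653, 0.0]
wrist_force: [-0.5, 0.1, -0.0]
finger_gap: 0.0853
grip_force: 0.0
```

Call:
carry_out --series '[{"travel":[-0.87,-0.84,0],"delta_rot":[0,0,0],"fingers":-1},{"travel":[-0.87,-0.84,0],"delta_rot":[0,0,0],"fingers":-1},{"travel":[-0.87,-0.84,0],"delta_rot":[0,0,0],"fingers":-1},{"travel":[-0.8,-0.8,0],"delta_rot":[0,0,0],"fingers":-1},{"travel":[0,0,0],"delta_rot":[0,0,0],"fingers":-1}]'

```text
clock: 9.82
tcp_pos: [0.4465, -0.0638, 0.1152]
orientation: [0.0, 0.759, 0.652, -0.0]
wrist_force: [-0.3, -0.5, -0.2]
finger_gap: 0.0854
grip_force: 0.0
```

```bash
python3 - <<'E'
from h import *
for n in("scene","top"):
    c=cam(n);cv2.imwrite(f"pics/{n}2.png",c['color'][:,:,::-1])
a=cv2.imread('pics/scene2.png')[130:330,180:500];b=cv2.imread('pics/top2.png')[60:300,180:500]
cv2.imwrite('pics/j2.png',np.vstack([a,b]))
E
```

```text
(no output)
```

View pics/j2.png

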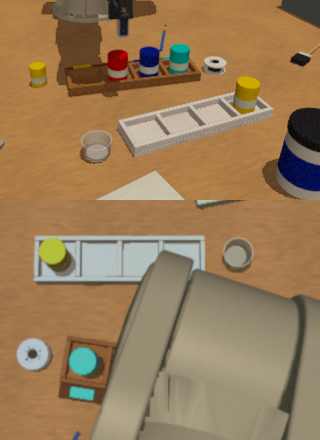

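Yellow stands upright in the left end well (top crop 53,251). Now red.

Call:
carry_out --series '[{"travel":[0,0,-0.8],"delta_rot":[0,0,0],"fingers":-1},{"travel":[0,0,-0.8],"delta_rot":[0,0,0],"fingers":-1},{"travel":[0,0,-0.8],"delta_rot":[0,0,0],"fingers":-1},{"travel":[0,0,-0.55],"delta_rot":[0,0,0],"fingers":-1},{"travel":[0,0,-0.5],"delta_rot":[0,0,0],"fingers":-1}]'

```text
clock: 10.55
tcp_pos: [0.4481, -0.0627, 0.028]
orientation: [0.0, 0.758, 0.653, 0.0]
wrist_force: [0.2, -0.3, -1.0]
finger_gap: 0.0856
grip_force: 0.0
```

Call:
carry_out --series '[{"travel":[0,0,0],"delta_rot":[0,0,0],"fingers":1},{"travel":[0,0,0],"delta_rot":[0,0,0],"fingers":1},{"travel":[0,0,0],"delta_rot":[0,0,0],"fingers":1},{"travel":[0,0,0],"delta_rot":[0,0,0],"fingers":1},{"travel":[0,0,0],"delta_rot":[0,0,0],"fingers":1}]'

```text
clock: 11.18
tcp_pos: [0.4482, -0.0633, 0.0293]
orientation: [0.001, 0.758, 0.652, 0.0]
wrist_force: [-0.3, 0.4, 7.0]
finger_gap: 0.0429
grip_force: 40.9
```

Call:
carry_out --series '[{"travel":[0,0,0.4],"delta_rot":[0,0,0],"fingers":1},{"travel":[0,0,0.7],"delta_rot":[0,0,0],"fingers":1},{"travel":[0,0,0.8],"delta_rot":[0,0,0],"fingers":1},{"travel":[0,0,0.8],"delta_rot":[0,0,0],"fingers":1},{"travel":[0,0,0.7],"delta_rot":[0,0,0],"fingers":1}]'

```text
clock: 11.8
tcp_pos: [0.4473, -0.063, 0.1146]
orientation: [0.0, 0.758, 0.652, 0.0]
wrist_force: [-0.6, -0.1, -0.4]
finger_gap: 0.0433
grip_force: 40.8
```

Call:
carry_out --series '[{"travel":[0.3,0.18,0],"delta_rot":[0,0,0],"fingers":1},{"travel":[0.6,0.37,0],"delta_rot":[0,0,0],"fingers":1},{"travel":[0.8,0.49,0],"delta_rot":[0,0,0],"fingers":1},{"travel":[0.8,0.49,0],"delta_rot":[0,0,0],"fingers":1},{"travel":[0.8,0.49,0],"delta_rot":[0,0,0],"fingers":1}]'

```text
clock: 12.42
tcp_pos: [0.5309, -0.0112, 0.1122]
orientation: [-0.001, 0.758, 0.653, -0.0]
wrist_force: [0.8, -0.9, -0.4]
finger_gap: 0.0431
grip_force: 40.8
```

Call:
carry_out --series '[{"travel":[0.8,0.49,0],"delta_rot":[0,0,0],"fingers":1},{"travel":[0.8,0.49,0],"delta_rot":[0,0,0],"fingers":1},{"travel":[0.8,0.49,0],"delta_rot":[0,0,0],"fingers":1},{"travel":[0.8,0.49,0],"delta_rot":[0,0,0],"fingers":1},{"travel":[0.8,0.49,0],"delta_rot":[0,0,0],"fingers":1}]'

```text
clock: 13.05
tcp_pos: [0.6307, 0.0503, 0.1117]
orientation: [-0.001, 0.758, 0.653, -0.001]
wrist_force: [0.2, 0.1, -0.9]
finger_gap: 0.0429
grip_force: 40.8
```

Call:
carry_out --series '[{"travel":[0.45,0.27,0],"delta_rot":[0,0,0],"fingers":1},{"travel":[0,0,0],"delta_rot":[0,0,0],"fingers":1}]'

```text
clock: 13.3
tcp_pos: [0.6415, 0.0563, 0.1123]
orientation: [-0.0, 0.757, 0.653, -0.001]
wrist_force: [-0.4, -0.1, -1.7]
finger_gap: 0.0437
grip_force: 40.8
```

Call:
carry_out --series '[{"travel":[0,0,-0.5],"delta_rot":[0,0,0],"fingers":1},{"travel":[0,0,-0.8],"delta_rot":[0,0,0],"fingers":1},{"travel":[0,0,-0.8],"delta_rot":[0,0,0],"fingers":1},{"travel":[0,0,-0.6],"delta_rot":[0,0,0],"fingers":1},{"travel":[0,0,-0.3],"delta_rot":[0,0,0],"fingers":1}]'

```text
clock: 13.92
tcp_pos: [0.6402, 0.0552, 0.0373]
orientation: [-0.001, 0.758, 0.652, -0.001]
wrist_force: [-0.4, 0.1, -1.4]
finger_gap: 0.0431
grip_force: 40.8
```

Call:
carry_out --series '[{"travel":[0,0,-0.16],"delta_rot":[0,0,0],"fingers":1},{"travel":[0,0,-0.1],"delta_rot":[0,0,0],"fingers":1},{"travel":[0,0,0],"delta_rot":[0,0,0],"fingers":1}]'

```text
clock: 14.3
tcp_pos: [0.6415, 0.0555, 0.0324]
orientation: [0.0, 0.758, 0.653, 0.0]
wrist_force: [0.6, 0.1, -0.7]
finger_gap: 0.0428
grip_force: 40.8
```

Call:
carry_out --series '[{"travel":[0,0,-0.06],"delta_rot":[0,0,0],"fingers":1},{"travel":[0,0,0],"delta_rot":[0,0,0],"fingers":1}]'

```text
clock: 14.55
tcp_pos: [0.6414, 0.0555, 0.0307]
orientation: [0.0, 0.758, 0.653, 0.0]
wrist_force: [0.2, 0.4, -2.0]
finger_gap: 0.0434
grip_force: 40.8
```

Call:
carry_out --series '[{"travel":[0,0,-0.06],"delta_rot":[0,0,0],"fingers":1},{"travel":[0,0,0],"delta_rot":[0,0,0],"fingers":1}]'

```text
clock: 14.8
tcp_pos: [0.6415, 0.0555, 0.0294]
orientation: [0.0, 0.758, 0.653, 0.0]
wrist_force: [0.2, -0.2, 0.9]
finger_gap: 0.043
grip_force: 41.0
```

Call:
carry_out --series '[{"travel":[0,0,0],"delta_rot":[0,0,0],"fingers":-1},{"travel":[0,0,0],"delta_rot":[0,0,0],"fingers":-1},{"travel":[0,0,0],"delta_rot":[0,0,0],"fingers":-1},{"travel":[0,0,0],"delta_rot":[0,0,0],"fingers":-1},{"travel":[0,0,0.4],"delta_rot":[0,0,0],"fingers":-1}]'

```text
clock: 15.42
tcp_pos: [0.6404, 0.0555, 0.0385]
orientation: [-0.001, 0.758, 0.652, -0.001]
wrist_force: [0.7, 0.2, -0.4]
finger_gap: 0.0851
grip_force: 0.0
```

Call:
carry_out --series '[{"travel":[0,0,0.8],"delta_rot":[0,0,0],"fingers":-1},{"travel":[0,0,0.8],"delta_rot":[0,0,0],"fingers":-1},{"travel":[0,0,0.8],"delta_rot":[0,0,0],"fingers":-1},{"travel":[0,0,0.6],"delta_rot":[0,0,0],"fingers":-1}]'

```text
clock: 15.92
tcp_pos: [0.6418, 0.0554, 0.1159]
orientation: [0.001, 0.758, 0.653, 0.001]
wrist_force: [-0.2, 0.4, 0.5]
finger_gap: 0.0856
grip_force: 0.0
```

Call:
carry_out --series '[{"travel":[-0.92,-0.25,0],"delta_rot":[0,0,0],"fingers":-1},{"travel":[-0.92,-0.25,0],"delta_rot":[0,0,0],"fingers":-1},{"travel":[-0.92,-0.25,0],"delta_rot":[0,0,0],"fingers":-1},{"travel":[-0.92,-0.25,0],"delta_rot":[0,0,0],"fingers":-1},{"travel":[-0.92,-0.25,0],"delta_rot":[0,0,0],"fingers":-1}]'

```text
clock: 16.55
tcp_pos: [0.5256, 0.024, 0.1145]
orientation: [0.0, 0.758, 0.653, 0.0]
wrist_force: [-0.2, 0.3, 0.1]
finger_gap: 0.0855
grip_force: 0.0
```

Call:
carry_out --series '[{"travel":[-0.92,-0.25,0],"delta_rot":[0,0,0],"fingers":-1},{"travel":[-0.92,-0.25,0],"delta_rot":[0,0,0],"fingers":-1},{"travel":[-0.92,-0.25,0],"delta_rot":[0,0,0],"fingers":-1},{"travel":[0,0,0],"delta_rot":[0,0,0],"fingers":-1}]'

```text
clock: 17.05
tcp_pos: [0.4559, 0.0054, 0.1144]
orientation: [-0.0, 0.758, 0.652, -0.0]
wrist_force: [0.9, 0.2, 0.2]
finger_gap: 0.0853
grip_force: 0.0
```

Call:
carry_out --series '[{"travel":[0,0,-0.8],"delta_rot":[0,0,0],"fingers":-1},{"travel":[0,0,-0.8],"delta_rot":[0,0,0],"fingers":-1},{"travel":[0,0,-0.8],"delta_rot":[0,0,0],"fingers":-1},{"travel":[0,0,-0.55],"delta_rot":[0,0,0],"fingers":-1},{"travel":[0,0,-0.45],"delta_rot":[0,0,0],"fingers":-1}]'

```text
clock: 17.68
tcp_pos: [0.4579, 0.0055, 0.0286]
orientation: [0.0, 0.758, 0.653, 0.0]
wrist_force: [0.0, -0.4, -0.7]
finger_gap: 0.0856
grip_force: 0.0
```

Call:
carry_out --series '[{"travel":[0,0,0],"delta_rot":[0,0,0],"fingers":1},{"travel":[0,0,0],"delta_rot":[0,0,0],"fingers":1},{"travel":[0,0,0],"delta_rot":[0,0,0],"fingers":1},{"travel":[0,0,0],"delta_rot":[0,0,0],"fingers":1},{"travel":[0,0,0],"delta_rot":[0,0,0],"fingers":1}]'

```text
clock: 18.3
tcp_pos: [0.458, 0.0053, 0.0298]
orientation: [0.001, 0.758, 0.653, 0.001]
wrist_force: [-2.1, 0.4, 6.2]
finger_gap: 0.0428
grip_force: 41.0
```

Call:
carry_out --series '[{"travel":[0,0,0.4],"delta_rot":[0,0,0],"fingers":1},{"travel":[0,0,0.7],"delta_rot":[0,0,0],"fingers":1},{"travel":[0,0,0.8],"delta_rot":[0,0,0],"fingers":1},{"travel":[0,0,0.8],"delta_rot":[0,0,0],"fingers":1},{"travel":[0,0,0.7],"delta_rot":[0,0,0],"fingers":1}]'

```text
clock: 18.92
tcp_pos: [0.4569, 0.0055, 0.115]
orientation: [-0.0, 0.758, 0.653, -0.0]
wrist_force: [-0.0, 0.0, -1.3]
finger_gap: 0.0432
grip_force: 40.9
```

Call:
carry_out --series '[{"travel":[0.3,-0.03,0],"delta_rot":[0,0,0],"fingers":1},{"travel":[0.6,-0.06,0],"delta_rot":[0,0,0],"fingers":1},{"travel":[0.8,-0.09,0],"delta_rot":[0,0,0],"fingers":1},{"travel":[0.8,-0.09,0],"delta_rot":[0,0,0],"fingers":1},{"travel":[0.8,-0.09,0],"delta_rot":[0,0,0],"fingers":1}]'

```text
clock: 19.55
tcp_pos: [0.5408, -0.0037, 0.1127]
orientation: [-0.001, 0.758, 0.652, -0.0]
wrist_force: [-0.3, 0.2, -0.7]
finger_gap: 0.043
grip_force: 40.9
```

Call:
carry_out --series '[{"travel":[0.8,-0.09,0],"delta_rot":[0,0,0],"fingers":1},{"travel":[0.8,-0.09,0],"delta_rot":[0,0,0],"fingers":1},{"travel":[0.8,-0.09,0],"delta_rot":[0,0,0],"fingers":1},{"travel":[0.8,-0.09,0],"delta_rot":[0,0,0],"fingers":1},{"travel":[0.6,-0.06,0],"delta_rot":[0,0,0],"fingers":1}]'

```text
clock: 20.18
tcp_pos: [0.6359, -0.0142, 0.1121]
orientation: [-0.001, 0.758, 0.652, -0.001]
wrist_force: [-0.6, -0.3, -1.0]
finger_gap: 0.0431
grip_force: 40.9
```

Call:
carry_out --series '[{"travel":[0.3,-0.03,0],"delta_rot":[0,0,0],"fingers":1},{"travel":[0,0,0],"delta_rot":[0,0,0],"fingers":1}]'

```text
clock: 20.42
tcp_pos: [0.6424, -0.0149, 0.1129]
orientation: [-0.001, 0.758, 0.652, -0.0]
wrist_force: [-1.1, -1.1, -2.1]
finger_gap: 0.043
grip_force: 40.9
```

Call:
carry_out --series '[{"travel":[-0.03,0,-0.5],"delta_rot":[0,0,0],"fingers":1},{"travel":[0,0,-0.8],"delta_rot":[0,0,0],"fingers":1},{"travel":[0,0,-0.8],"delta_rot":[0,0,0],"fingers":1},{"travel":[0,0,-0.6],"delta_rot":[0,0,0],"fingers":1},{"travel":[0,0,-0.3],"delta_rot":[0,0,0],"fingers":1}]'

```text
clock: 21.05
tcp_pos: [0.6404, -0.0146, 0.0378]
orientation: [-0.001, 0.758, 0.653, -0.001]
wrist_force: [-1.3, 0.0, -1.6]
finger_gap: 0.043
grip_force: 40.9
```

Call:
carry_out --series '[{"travel":[0,0,-0.16],"delta_rot":[0,0,0],"fingers":1},{"travel":[0,0,-0.12],"delta_rot":[0,0,0],"fingers":1},{"travel":[0,0,-0.06],"delta_rot":[0,0,0],"fingers":1},{"travel":[0,0,0],"delta_rot":[0,0,0],"fingers":1}]'

```text
clock: 21.55
tcp_pos: [0.6417, -0.0148, 0.0309]
orientation: [0.0, 0.758, 0.653, 0.0]
wrist_force: [-0.2, -0.5, -1.7]
finger_gap: 0.0431
grip_force: 40.9
```

Call:
carry_out --series '[{"travel":[0,0,-0.04],"delta_rot":[0,0,0],"fingers":1},{"travel":[0,0,0],"delta_rot":[0,0,0],"fingers":1}]'

```text
clock: 21.8
tcp_pos: [0.6418, -0.0148, 0.0299]
orientation: [0.0, 0.758, 0.653, 0.0]
wrist_force: [0.5, -0.3, -0.4]
finger_gap: 0.0431
grip_force: 41.0
```

Call:
carry_out --series '[{"travel":[0,0,-0.03],"delta_rot":[0,0,0],"fingers":1},{"travel":[0,0,0],"delta_rot":[0,0,0],"fingers":-1},{"travel":[0,0,0],"delta_rot":[0,0,0],"fingers":-1},{"travel":[0,0,0],"delta_rot":[0,0,0],"fingers":-1},{"travel":[0,0,0],"delta_rot":[0,0,0],"fingers":-1}]'

```text
clock: 22.42
tcp_pos: [0.6414, -0.0148, 0.0287]
orientation: [-0.0, 0.758, 0.653, -0.0]
wrist_force: [0.9, 0.4, 0.0]
finger_gap: 0.0852
grip_force: 0.0
```

Call:
carry_out --series '[{"travel":[0,0,0.4],"delta_rot":[0,0,0],"fingers":-1},{"travel":[0,0,0.8],"delta_rot":[0,0,0],"fingers":-1},{"travel":[0,0,0.8],"delta_rot":[0,0,0],"fingers":-1},{"travel":[0,0,0.8],"delta_rot":[0,0,0],"fingers":-1},{"travel":[0,0,0.6],"delta_rot":[0,0,0],"fingers":-1}]'

```text
clock: 23.05
tcp_pos: [0.642, -0.0149, 0.1156]
orientation: [0.001, 0.758, 0.653, 0.001]
wrist_force: [0.1, -0.0, 0.1]
finger_gap: 0.0857
grip_force: 0.0
```

Call:
carry_out --series '[{"travel":[-0.87,0.45,0],"delta_rot":[0,0,0],"fingers":-1},{"travel":[-0.87,0.45,0],"delta_rot":[0,0,0],"fingers":-1},{"travel":[-0.87,0.45,0],"delta_rot":[0,0,0],"fingers":-1},{"travel":[-0.87,0.45,0],"delta_rot":[0,0,0],"fingers":-1},{"travel":[-0.87,0.45,0],"delta_rot":[0,0,0],"fingers":-1}]'

```text
clock: 23.68
tcp_pos: [0.5321, 0.0418, 0.1142]
orientation: [0.0, 0.758, 0.652, 0.0]
wrist_force: [-0.5, 0.6, -0.3]
finger_gap: 0.0851
grip_force: 0.0
```

Call:
carry_out --series '[{"travel":[-0.87,0.45,0],"delta_rot":[0,0,0],"fingers":-1},{"travel":[-0.87,0.45,0],"delta_rot":[0,0,0],"fingers":-1},{"travel":[-0.87,0.43,0],"delta_rot":[0,0,0],"fingers":-1},{"travel":[0,0,0],"delta_rot":[0,0,0],"fingers":-1}]'

```text
clock: 24.18
tcp_pos: [0.4661, 0.0753, 0.1142]
orientation: [-0.0, 0.757, 0.653, -0.0]
wrist_force: [0.6, -0.6, 0.3]
finger_gap: 0.0853
grip_force: 0.0
```

Call:
carry_out --series '[{"travel":[0,-0.03,-0.8],"delta_rot":[0,0,0],"fingers":-1},{"travel":[0,0,-0.8],"delta_rot":[0,0,0],"fingers":-1},{"travel":[0,0,-0.8],"delta_rot":[0,0,0],"fingers":-1},{"travel":[0,0,-0.55],"delta_rot":[0,0,0],"fingers":-1},{"travel":[0,0,-0.45],"delta_rot":[0,0,0],"fingers":-1}]'

```text
clock: 24.8
tcp_pos: [0.4681, 0.0737, 0.0283]
orientation: [0.0, 0.758, 0.652, 0.0]
wrist_force: [-0.8, -0.5, 0.6]
finger_gap: 0.0853
grip_force: 0.0
```

Call:
carry_out --series '[{"travel":[0,0,0],"delta_rot":[0,0,0],"fingers":1},{"travel":[0,0,0],"delta_rot":[0,0,0],"fingers":1},{"travel":[0,0,0],"delta_rot":[0,0,0],"fingers":1},{"travel":[0,0,0],"delta_rot":[0,0,0],"fingers":1},{"travel":[0,0,0],"delta_rot":[0,0,0],"fingers":1}]'

```text
clock: 25.42
tcp_pos: [0.4682, 0.0739, 0.0296]
orientation: [0.001, 0.758, 0.653, 0.001]
wrist_force: [-0.6, -0.8, 5.4]
finger_gap: 0.0429
grip_force: 40.6
```

Call:
carry_out --series '[{"travel":[0,0,0.4],"delta_rot":[0,0,0],"fingers":1},{"travel":[0,0,0.7],"delta_rot":[0,0,0],"fingers":1},{"travel":[0,0,0.8],"delta_rot":[0,0,0],"fingers":1},{"travel":[0,0,0.8],"delta_rot":[0,0,0],"fingers":1},{"travel":[0,0,0.7],"delta_rot":[0,0,0],"fingers":1}]'

```text
clock: 26.05
tcp_pos: [0.4672, 0.074, 0.1148]
orientation: [-0.0, 0.758, 0.653, -0.0]
wrist_force: [0.1, 0.0, -0.8]
finger_gap: 0.0435
grip_force: 40.8
```

Call:
carry_out --series '[{"travel":[0.3,-0.27,0],"delta_rot":[0,0,0],"fingers":1},{"travel":[0.6,-0.55,0],"delta_rot":[0,0,0],"fingers":1},{"travel":[0.85,-0.78,0],"delta_rot":[0,0,0],"fingers":1},{"travel":[0.85,-0.78,0],"delta_rot":[0,0,0],"fingers":1},{"travel":[0.85,-0.78,0],"delta_rot":[0,0,0],"fingers":1}]'

```text
clock: 26.68
tcp_pos: [0.5547, -0.0068, 0.1124]
orientation: [-0.0, 0.758, 0.652, -0.001]
wrist_force: [-0.1, -0.4, -0.8]
finger_gap: 0.0428
grip_force: 40.8
```

Call:
carry_out --series '[{"travel":[0.85,-0.78,0],"delta_rot":[0,0,0],"fingers":1},{"travel":[0.85,-0.78,0],"delta_rot":[0,0,0],"fingers":1},{"travel":[0.85,-0.78,0],"delta_rot":[0,0,0],"fingers":1},{"travel":[0.6,-0.55,0],"delta_rot":[0,0,0],"fingers":1},{"travel":[0.3,-0.27,0],"delta_rot":[0,0,0],"fingers":1}]'

```text
clock: 27.3
tcp_pos: [0.6406, -0.086, 0.112]
orientation: [-0.001, 0.758, 0.652, -0.001]
wrist_force: [-0.2, -0.1, -1.5]
finger_gap: 0.0434
grip_force: 40.8
```

Call:
carry_out --series '[{"travel":[0,0,0],"delta_rot":[0,0,0],"fingers":1}]'

```text
clock: 27.42
tcp_pos: [0.64, -0.0849, 0.1126]
orientation: [-0.001, 0.758, 0.652, -0.0]
wrist_force: [-0.1, -0.8, -1.1]
finger_gap: 0.0432
grip_force: 40.8
```

Call:
carry_out --series '[{"travel":[0,0,-0.5],"delta_rot":[0,0,0],"fingers":1},{"travel":[0,0,-0.8],"delta_rot":[0,0,0],"fingers":1},{"travel":[0,0,-0.8],"delta_rot":[0,0,0],"fingers":1},{"travel":[0,0,-0.6],"delta_rot":[0,0,0],"fingers":1},{"travel":[0,0,-0.3],"delta_rot":[0,0,0],"fingers":1}]'

```text
clock: 28.05
tcp_pos: [0.639, -0.0834, 0.0375]
orientation: [-0.001, 0.758, 0.653, -0.001]
wrist_force: [-0.0, -0.1, -1.2]
finger_gap: 0.0431
grip_force: 40.8
```

Call:
carry_out --series '[{"travel":[0,0,-0.16],"delta_rot":[0,0,0],"fingers":1},{"travel":[0,0,-0.12],"delta_rot":[0,0,0],"fingers":1},{"travel":[0,0,-0.06],"delta_rot":[0,0,0],"fingers":1},{"travel":[0,0,-0.05],"delta_rot":[0,0,0],"fingers":1},{"travel":[0,0,0],"delta_rot":[0,0,0],"fingers":1}]'

```text
clock: 28.68
tcp_pos: [0.6403, -0.0842, 0.0296]
orientation: [0.0, 0.758, 0.653, 0.0]
wrist_force: [-0.2, 0.5, 1.3]
finger_gap: 0.0432
grip_force: 40.8
```

Touching down. I'll release, rise, and move back out of the view to check.

Call:
carry_out --series '[{"travel":[0,0,0],"delta_rot":[0,0,0],"fingers":-1},{"travel":[0,0,0],"delta_rot":[0,0,0],"fingers":-1},{"travel":[0,0,0],"delta_rot":[0,0,0],"fingers":-1},{"travel":[0,0,0],"delta_rot":[0,0,0],"fingers":-1},{"travel":[0,0,0.4],"delta_rot":[0,0,0],"fingers":-1}]'

```text
clock: 29.3
tcp_pos: [0.6392, -0.0838, 0.0385]
orientation: [-0.001, 0.758, 0.652, -0.001]
wrist_force: [0.4, -0.6, -0.9]
finger_gap: 0.0856
grip_force: 0.0
```

Call:
carry_out --series '[{"travel":[0,0,0.8],"delta_rot":[0,0,0],"fingers":-1},{"travel":[0,0,0.8],"delta_rot":[0,0,0],"fingers":-1},{"travel":[0,0,0.8],"delta_rot":[0,0,0],"fingers":-1},{"travel":[0,0,1],"delta_rot":[0,0,0],"fingers":-1},{"travel":[0,0,1],"delta_rot":[0,0,0],"fingers":-1}]'

```text
clock: 29.92
tcp_pos: [0.64, -0.084, 0.1507]
orientation: [0.0, 0.758, 0.653, 0.0]
wrist_force: [0.5, -0.9, 0.6]
finger_gap: 0.0853
grip_force: 0.0
```

Call:
carry_out --series '[{"travel":[-0.8,-0.8,0],"delta_rot":[0,0,0],"fingers":-1},{"travel":[-0.8,-0.8,0],"delta_rot":[0,0,0],"fingers":-1},{"travel":[-0.8,-0.8,0],"delta_rot":[0,0,0],"fingers":-1},{"travel":[-0.8,-0.8,0],"delta_rot":[0,0,0],"fingers":-1},{"travel":[-0.8,-0.8,0],"delta_rot":[0,0,0],"fingers":-1}]'

```text
clock: 30.55
tcp_pos: [0.5395, -0.1847, 0.15]
orientation: [0.001, 0.758, 0.653, 0.0]
wrist_force: [0.0, 0.2, -0.2]
finger_gap: 0.0848
grip_force: 0.0
```

Call:
carry_out --series '[{"travel":[-0.5,-1,0],"delta_rot":[0,0,0],"fingers":-1},{"travel":[-0.5,-1,0],"delta_rot":[0,0,0],"fingers":-1},{"travel":[-0.5,-1,0],"delta_rot":[0,0,0],"fingers":-1},{"travel":[-0.5,-1,0],"delta_rot":[0,0,0],"fingers":-1},{"travel":[-0.5,-1,0],"delta_rot":[0,0,0],"fingers":-1}]'

```text
clock: 31.18
tcp_pos: [0.4772, -0.31, 0.15]
orientation: [0.001, 0.758, 0.653, 0.0]
wrist_force: [0.6, 0.6, 0.6]
finger_gap: 0.0854
grip_force: 0.0
```

```bash
python3 - <<'E'
from h import *
C={n:cam(n) for n in("scene","top")}
a=C['scene']['color'][130:330,180:500,::-1];b=C['top']['color'][60:300,180:500,::-1]
cv2.imwrite('pics/j3.png',np.vstack([a,b]))
T=C['top'];hsv=cv2.cvtColor(T['color'],cv2.COLOR_RGB2HSV)
for n,hue in dict(turq=88,blue=117,red=0,yel=32).items():
    dh=np.abs((hsv[...,0].astype(int)-hue+90)%180-90)
    m=((dh<8)&(hsv[...,1]>100)).astype(np.uint8);m[:85]=0;m[160:]=0;m[:,:205]=0;m[:,395:]=0
    cs=cv2.findContours(m,0,2)[0]
    if cs:
        q=max(cs,key=cv2.contourArea);(x,y),r=cv2.minEnclosingCircle(q);w=onz(T,[(x,y)],.068)[0]
        print(n,round(x,1),round(y,1),round(r,1),cv2.contourArea(q),'rack xy mm',((w[:2]-[.641,.0206])*1000).round(1))
E
```

```text
turq 363.4 113.2 15.0 585.5 rack xy mm [  -3.9 -103.7]
blue 320.5 112.6 14.4 553.0 rack xy mm [ -2.9 -36. ]
red 277.1 113.1 15.2 603.5 rack xy mm [-3.8 32.7]
yel 232.1 111.0 14.0 544.5 rack xy mm [ -0.3 104. ]
```

View pics/j3.png

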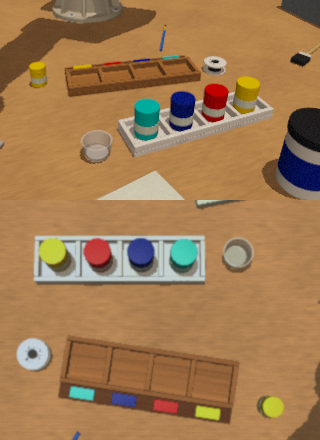

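All four stand upright in the white rack: yellow (53,251), red (98,252), blue (141,252) and turquoise (184,252) in the crop. That is the reverse of the tiles, and each is within 4 mm of its well centre.

```bash
python3 -c "
from workcell import env
print(env.hand_in())"
```

```text
the job is handed in; nothing more can be done
None
```

I moved all four pots into the white rack in reverse order (from the robot's left: yellow, red, blue, turquoise); in the last pictures they stood upright within 4 mm of their well centres, and I handed the job in at about 31 s, with no verdict returned.

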